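# Contact-test a thermostat module on two faces

## Robot

A 7-joint arm with a two-finger parallel gripper is mounted at the origin on the work surface. World frame = base frame: x ahead of the robot, y to its left, z up, the work surface at z = 0. Lengths are in mm, angles in rad, forces in N, time in s.
With the tool pointing down it reaches from about 400 to 875 mm from the base axis. Payload 4.4 kg.
Tool frame: the origin (TCP) lies at the very end of the fingers, on their centre line; the grasp point (between the pads) lies 19 mm behind it; z points along the fingers, y is the direction in which the jaws open and shut (so a half turn about z gives the same grasp; the last joint's range is limited). The gripper opens to 85 mm and grips with 20 to 120 N. Pads are 22 mm wide; open, the fingers measure 114 mm over their backs; the gripper's body (76 mm by 85 mm) begins 54 mm behind the grasp point. The pads swing forward as they close: fully open they stand 13 mm farther back than shut.
Start: joints at [-1.383, 0.628, 0.038, 1.517, -0.027, 0.996, -0.02], TCP at [163.179, 629.198, 231.313] pointing down, gripper open.
Joint ranges: [-3.06, 3.06], [-0.37, 2.12], [-1.25, 1.32], [0.18, 2.47], [-1.1, 4.24], [0.23, 1.98], [-2.94, 2.94]. Speed limits (rad/s): [2.57, 2.57, 3.14, 3.14, 3.14, 3.14, 3.14].

## Interface

Orientations are given as [roll, pitch, yaw] about the fixed x, y, z axes, in that order (R = Rz(yaw) Ry(pitch) Rx(roll)).
In Python, from cell import read_state, get_image, calibration, finish_job gives the robot as it stands. The module is installed in compiled form; this text tells all that it offers.
- The arm moves only by the tool apply_moves, never from a script. Its argument "increments" is a list of rows, each an object of numbers: "tx", "ty", "tz": the shift along the world's x, y, z in m; "rx", "ry", "rz": the turn, a rotation vector about the world's x, y, z in units of 5 degrees (1.0 is 5 degrees); "claw": the finger opening in m, from 0 to 0.0854. In form: [{"tx": .., "ty": .., "tz": .., "rx": .., "ry": .., "rz": .., "claw": ..}, ...]. A call has 1 to 12 rows; each row is the pose to reach, as a shift and turn from the pose commanded when the call began; what a row does not reach only later rows make up. A row lasts 1/10 s, in which the tool goes at most 50 mm and 8.59 degrees, less where a joint would pass 70% of its speed; a pose out of reach is approached as far as the arm can. A call with a gripper value outside its range is refused whole. The fingers move at their own pace and stop on an object; the grip force is fixed at half the most. Time passes only in rows, so rows that repeat a pose let the fingers close. It gives the time, the measured TCP pose, the force and the opening at its end, in the units of the state.
- read_state(): the state, without advancing time (a new reading comes with each control period).
- get_image(name): name is "scene" or "top" or "wrist"; returns the picture (480x640x3 uint8, red, green, blue); there is no depth.
- calibration(name): a dict with "camera_matrix" (3x3 intrinsics, pixels), "distortion" ([k1, k2, p1, p2, k3] as OpenCV has them; the pictures are not rectified), "origin" and "attitude" of the camera in the world. Camera axes: x right, y up, looking along -z (the intrinsics and any distortion apply to the point x, -y, -z); pixel columns grow to the right and rows downward; lengths in mm; the calibration is good to about 2 mm. A picture is of the moment at which its call begins: read the wrist's pose just before it. calibration takes no time and is no camera call; for the wrist camera it gives the pose at the moment of the call.
- finish_job(): hands the job in, once; it reports no verdict.
The state is a dict: "clock": time; "qpos": joint angles; "qd": joint speeds; "tau": joint torques, N m; "eef_pos": TCP position; "tool_rot": TCP orientation; "force": force on the tool from outside, world axes, zero at the start; "torque": the same for the moment, N m; "width": finger opening in mm.
Only numpy, scipy, OpenCV 4.12 (cv2) and the standard library are available. Lean on these libraries where they do the work, as an engineer would, in place of code of your own. Each camera call takes 0.05 s, during which the arm holds its last target. There are 200 camera calls.

## Task

Test the white thermostat module on the sprung brass bar under the wire rack: keeping it upright, push the brass strip on its end squarely and centrally against the bar until the bar is fully home and hold it there for a moment, then draw it back, turn it and do the same with the strip on its long side. Then set the module down gently, upright, on the floor of the shallow undivided tray and let go. Leave everything else where it stands.

Things in the scene. Friction and masses are not known exactly. Their poses are not given: they have to be found in the camera images.
- module: the thermostat module: plain white box 64 (its x) x 42 (its y) x 44 mm high, about 0.2 kg, small dark window on top; starts upright on open table before the rack, +x end roughly towards it. Origin: centre of underside. A brass strip 30 mm wide covers the middle of its +x end, another of its -y long side; both fold onto the top edge. Other two sides bare
- end_strip (a point): centre of the brass strip on the module's +x end face: 32 mm from the module's axis, 22 mm above its underside
- side_strip (a point): centre of the brass strip on the module's -y long side: 21 mm from the module's axis, 22 mm above its underside
- station: the test station, fixed: chrome wire rack on two rear posts over a sprung brass bar held by a bent steel bracket. Origin: on the table below the middle of the front face of the resting bar; +x points along the push, mostly to the left. 14 mm posts at x 0.095, y +-0.110; bracket 60 mm wide, 50 high at x 0.050. Level table below
- rack_edge (a point): middle of the rack's front edge, 44 mm in front of the resting bar's face, at the underside of the wires, 210 mm above the table. The rack spans from here to 109 mm behind the bar's face and 114 mm to either side, so the bar cannot be reached straight from above; a hand comes in slanting along the push
- bar_face (a point): centre of the front face of the brass bar (moves with it): 24 mm above the table; the bar is 36 mm wide, 26 mm high and 10 mm thick,
- bar (a joint): how far the sprung bar is pushed in, m: 0 at rest, 0.010 at its stop; takes about 3 N to start and 8 N at the stop, springs back when let go
- tray: the shallow undivided tray for tested modules, fixed, grey plastic, 170 mm (its x) by 140 mm (its y), 25 mm high, walls and floor 4 mm; to the right, in the near or the far one of two places. Origin: centre of its underside
- parts_bin: not the tray: a deeper grey bin, 150 x 130 x 60 mm, divided in four, fixed, in the other of the two places on the right; to be left alone. Origin: centre of its underside
- brick: bystander: black power adapter, 60 x 34 x 28 mm, lying near the robot; origin under its centre
- screwdriver: bystander: black-handled screwdriver, 110 mm long, lying near the robot; origin under its centre, tip towards its +x
- relay: bystander: small white plug-in relay, 22 x 28 x 30 mm high, standing under the wire rack beside the bar and behind its face; origin under its centre
- jar: bystander: small clear jar, 52 mm across and 70 mm high, beside the rack on the side away from the robot; origin under its centre
- tape: bystander: cardboard ring, 90 mm across and 24 mm high, lying flat on the left; origin under its centre
- torch: bystander: dark metal torch, 36 mm across and 130 mm high, standing far left; origin under its centre
- cup: bystander: white plastic cup, 64 mm across and 70 mm high, on the right; origin under its centre
Things that resemble listed ones, but are neither listed nor needed, are in the scene too. What is shaped like the module but pink is not meant.

How it is judged:
By the outcome, as a careful person would: the job done as asked, in the order asked, and still so for the second after the job is handed in, with the robot touching nothing.
It also fails if it takes over 67 s, if anything falls off the work surface, if the arm or the gripper's body presses on something with over 40 N, if the wrist force passes 120 N, or if a joint passes its speed limit or range.

## Working session

There is one attempt and no reset: what is moved stays moved. The work goes in short steps, Python scripts to look and compute and a tool call to move; the robot and the scene stay as the last step left them, time stands still between calls to the robot, and variables do not carry over. Pictures are saved under pics/ and viewed, about 8 in all and at most 12, crops included, and the job is handed in when it is done.

Besides the shell and the picture viewer there is one more tool, called after "Emit:" by a JSON object that holds its "method" and its "body". apply_moves: Moves the arm, as the interface text tells. Its arguments: {"type":"object","properties":{"increments":{"type":"array"}},"required":["increments"]}

```bash
mkdir -p pics; ls
cat > h.py <<'E'
import numpy as np, cv2
from cell import read_state, get_image, calibration, finish_job
def shot(name, fn=None):
    c=calibration(name); im=get_image(name)
    if fn: cv2.imwrite('pics/'+fn, im[:,:,::-1])
    return c, im
E
python3 - <<'E'
from h import *
for n in ('scene','top'):
    c,im=shot(n,n+'1.png'); print(n,c)
print(read_state())
E
```

```text
pics
scene {'camera_matrix': array([[502.52547651,   0.        , 318.2999787 ],
       [  0.        , 502.52547651, 237.33460319],
       [  0.        ,   0.        ,   1.        ]]), 'distortion': array([0.01309096, 0.        , 0.        , 0.        , 0.        ]), 'origin': array([1165.63035073, -549.44073835,  847.46350642]), 'attitude': array([0.89424782, 0.00634835, 0.90382105])}
top {'camera_matrix': array([[612.16821836,   0.        , 325.26698634],
       [  0.        , 612.16821836, 247.60598356],
       [  0.        ,   0.        ,   1.        ]]), 'distortion': array([-0.12030565,  0.        ,  0.        ,  0.        ,  0.        ]), 'origin': array([ 342.02571143,  -18.75183189, 1674.17986879]), 'attitude': array([ 0.07988777,  0.00381334, -1.57525805])}
{'clock': 0.1, 'qpos': array([-1.38274748,  0.62924344,  0.03842955,  1.518257  , -0.02701832,
        0.99630043, -0.01999933]), 'qd': array([ 1.11834077e-03, -2.69851753e-03, -9.45555128e-05, -3.83497247e-04,
        1.00349147e-03,  6.48438312e-04, -7.08384845e-04]), 'tau': array([ 2.23655217e-03, -5.64532828e+01,  1.23023920e+00, -1.93974495e+01,
        1.13091938e-02,  5.50427314e-03, -9.65820874e-06]), 'eef_pos': array([163.05253891, 628.64489859, 230.49088695]), 'tool_rot': array([-3.13990151e+00, -8.05371605e-06,  2.88774705e+00]), 'force': array([ 0.11593334,  0.47301307, -0.22182311]), 'torque': array([ 0.06746261, -0.02035076,  0.02181278]), 'width': 85.40007359384813}
```

View pics/scene1.png

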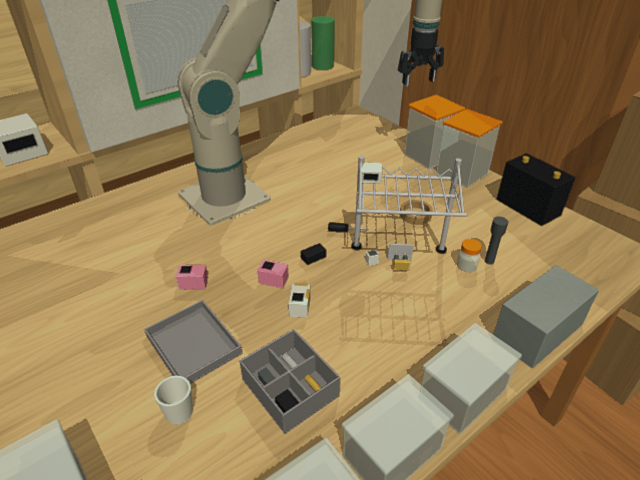

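View pics/top1.png

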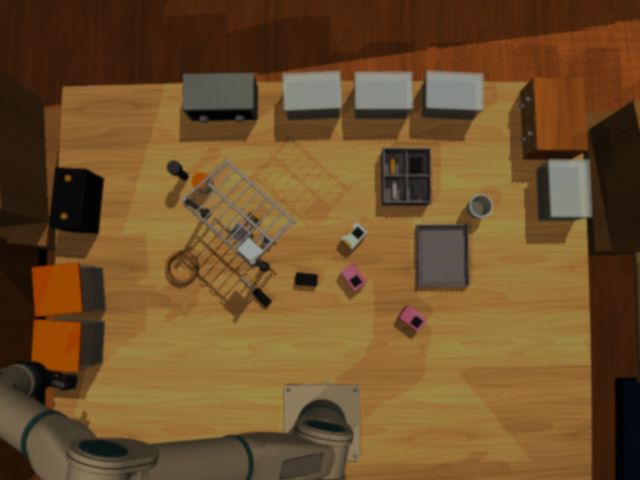

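```bash
cat >> h.py <<'E'
from scipy.spatial.transform import Rotation as Ro
def ray(c,uv):
    n=cv2.undistortPoints(np.array([[uv]],float),c['camera_matrix'],c['distortion'])[0,0]
    R=Ro.from_euler('xyz',c['attitude']).as_matrix()
    return c['origin'], R@np.array([n[0],-n[1],-1.])
def at_z(c,uv,z):
    o,d=ray(c,uv); return o+d*(z-o[2])/d[2]
def proj(c,p):
    R=Ro.from_euler('xyz',c['attitude']).as_matrix()
    q=R.T@(np.asarray(p,float)-c['origin']); q=q*[1,-1,-1]
    return cv2.projectPoints(q.reshape(1,1,3),np.zeros(3),np.zeros(3),c['camera_matrix'],c['distortion'])[0].ravel()
E
python3 - <<'E'
from h import *
s=cv2.imread('pics/scene1.png');t=cv2.imread('pics/top1.png')
a=cv2.resize(s[235:325,260:420],None,fx=5,fy=5,interpolation=cv2.INTER_CUBIC)[:, :800]
b=cv2.resize(t[150:275,180:380],None,fx=4,fy=4,interpolation=cv2.INTER_CUBIC)
cv2.imwrite('pics/c1.png',a); 
b=np.clip(b*1.6,0,255).astype(np.uint8)
cv2.imwrite('pics/c2.png',b)
cs=calibration('scene');ct=calibration('top')
print('mod',at_z(cs,(299,293),44),at_z(ct,(354,236),44))
print('bar',at_z(cs,(402,267),24),at_z(ct,(255,217),24))
print('posts',at_z(cs,(356,246),0),at_z(cs,(442,250),0))
print('tray',at_z(cs,(193,340),10),at_z(ct,(442,256),10))
E
```

```text
mod [506.00086295 -91.71438575  44.        ] [503.35135801 -90.14329516  44.        ]
bar [574.47039742 168.57209482  24.        ] [558.63573924 177.81049526  24.        ]
posts [423.76734994 154.23797755   0.        ] [575.63824648 318.10208053   0.        ]
tray [ 450.2210449  -331.64952425   10.        ] [ 450.73784637 -332.08548225   10.        ]
```

View pics/c1.png

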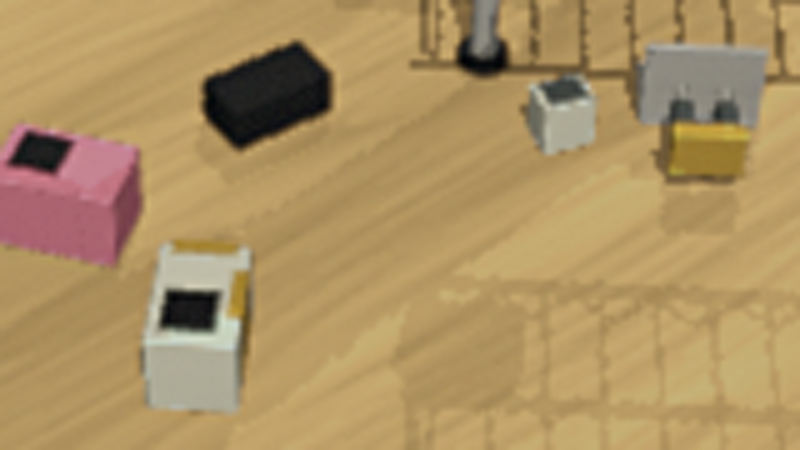

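Run:
```python
from h import *
cs=calibration('scene');ct=calibration('top')
f=lambda u,v:(260+(u+.5)/5-.5,235+(v+.5)/5-.5)
def P(u,v,z): return at_z(cs,f(u,v),z)[:2].round(1)
m=np.array([P(*k,44) for k in((162,243),(252,248),(241,352),(144,345))]); print('module',m.tolist(),m.mean(0))
e=(m[0]+m[1]-m[2]-m[3])/2; w=(m[0]+m[3]-m[1]-m[2])/2
print(np.hypot(*e),np.degrees(np.arctan2(e[1],e[0])),np.hypot(*w),np.degrees(np.arctan2(w[1],w[0])))
print('bar top front',P(671,147,37),P(744,151,37),'bottom',P(668,174,11),P(741,177,11))
print('bracket top',P(648,44,50),P(768,49,50),'relay top',P(562,90,30))
f2=lambda u,v:(180+u/4,150+v/4)
t=cv2.imread('pics/top1.png'); 
for z,p in((25,(442,225)),(25,(417,257)),(25,(468,257)),(25,(442,287))): print('tray edge',at_z(ct,p,z)[:2].round(1))
print('wrist',calibration('wrist'))
```

```text
module [[470.6, -85.5], [499.0, -55.2], [547.6, -98.6], [517.7, -129.3]] [508.725 -92.15 ]
64.73470861910172 137.66081992515143 42.18972031194328 -133.70350209420457
bar top front [563.9 149.6] [587.8 174.9] bottom [557.9 156.7] [581.7 183.1]
bracket top [511.6 184. ] [551.6 227.8] relay top [494.3 143.4]
tray edge [ 534.3 -331. ]
tray edge [ 447.4 -261.1]
tray edge [ 446.7 -400.4]
tray edge [ 365.9 -327.8]
wrist {'camera_matrix': array([[333.87795636,   0.        , 320.95130975],
       [  0.        , 333.87795636, 240.68543965],
       [  0.        ,   0.        ,   1.        ]]), 'distortion': array([-0.00881696,  0.        ,  0.        ,  0.        ,  0.        ]), 'origin': array([ 98.94211178, 645.26152283, 371.94340206]), 'attitude': array([-0.26768065,  0.00285033,  1.31721508])}
```

Emit:
{"method": "apply_moves", "body": {"increments": [{"tz":0.05},{"tz":0.1},{"tz":0.15,"tx":0.03},{"tz":0.19,"tx":0.07,"ty":-0.03},{"tz":0.2,"tx":0.1,"ty":-0.07},{"tz":0.2,"tx":0.13,"ty":-0.11},{"tz":0.2,"tx":0.16,"ty":-0.15},{"tz":0.2,"tx":0.19,"ty":-0.19},{"tz":0.2,"tx":0.22,"ty":-0.23},{"tz":0.2,"tx":0.25,"ty":-0.27},{"tz":0.2,"tx":0.28,"ty":-0.31},{"tz":0.2,"tx":0.31,"ty":-0.35}]}}

```text
$.increments[0]: bad value
```

Emit:
{"method": "apply_moves", "body": {"increments": [{"tx":0,"ty":0,"tz":0.05,"rx":0,"ry":0,"rz":0,"claw":0.085},{"tx":0,"ty":0,"tz":0.1,"rx":0,"ry":0,"rz":0,"claw":0.085},{"tx":0.03,"ty":0,"tz":0.14,"rx":0,"ry":0,"rz":0,"claw":0.085},{"tx":0.06,"ty":-0.03,"tz":0.16,"rx":0,"ry":0,"rz":0,"claw":0.085},{"tx":0.09,"ty":-0.07,"tz":0.16,"rx":0,"ry":0,"rz":-0.6,"claw":0.085},{"tx":0.115,"ty":-0.11,"tz":0.16,"rx":0,"ry":0,"rz":-1.2,"claw":0.085},{"tx":0.14,"ty":-0.15,"tz":0.16,"rx":0,"ry":0,"rz":-1.8,"claw":0.085},{"tx":0.165,"ty":-0.19,"tz":0.16,"rx":0,"ry":0,"rz":-2.4,"claw":0.085},{"tx":0.19,"ty":-0.23,"tz":0.16,"rx":0,"ry":0,"rz":-3.0,"claw":0.085},{"tx":0.215,"ty":-0.27,"tz":0.16,"rx":0,"ry":0,"rz":-3.6,"claw":0.085},{"tx":0.24,"ty":-0.31,"tz":0.16,"rx":0,"ry":0,"rz":-4.2,"claw":0.085},{"tx":0.265,"ty":-0.35,"tz":0.16,"rx":0,"ry":0,"rz":-4.8,"claw":0.085}]}}

```text
clock: 1.3
eef_pos: [428.7, 277.3, 391.2]
tool_rot: [-3.141, -0.0, 2.467]
force: [0.1, 1.0, -0.6]
width: 85.2
```

Emit:
{"method": "apply_moves", "body": {"increments": [{"tx":0.01,"ty":-0.05,"tz":0,"rx":0,"ry":0,"rz":-0.4,"claw":0.085},{"tx":0.02,"ty":-0.095,"tz":0,"rx":0,"ry":0,"rz":-0.83,"claw":0.085},{"tx":0.03,"ty":-0.14,"tz":0,"rx":0,"ry":0,"rz":-0.83,"claw":0.085},{"tx":0.045,"ty":-0.185,"tz":0,"rx":0,"ry":0,"rz":-0.83,"claw":0.085},{"tx":0.06,"ty":-0.23,"tz":0,"rx":0,"ry":0,"rz":-0.83,"claw":0.085},{"tx":0.075,"ty":-0.275,"tz":0,"rx":0,"ry":0,"rz":-0.83,"claw":0.085},{"tx":0.09,"ty":-0.32,"tz":0,"rx":0,"ry":0,"rz":-0.83,"claw":0.085},{"tx":0.105,"ty":-0.36,"tz":-0.02,"rx":0,"ry":0,"rz":-0.83,"claw":0.085},{"tx":0.12,"ty":-0.4,"tz":-0.04,"rx":0,"ry":0,"rz":-0.83,"claw":0.085},{"tx":0.14,"ty":-0.43,"tz":-0.07,"rx":0,"ry":0,"rz":-0.83,"claw":0.085},{"tx":0.15,"ty":-0.44,"tz":-0.11,"rx":0,"ry":0,"rz":-0.83,"claw":0.085},{"tx":0.15,"ty":-0.44,"tz":-0.15,"rx":0,"ry":0,"rz":-0.83,"claw":0.085}]}}

```text
clock: 2.5
eef_pos: [579.0, -163.7, 239.5]
tool_rot: [-3.141, 0.002, 2.393]
force: [0.3, -0.3, -0.5]
width: 85.0
```

Emit:
{"method": "apply_moves", "body": {"increments": [{"tx":0,"ty":0,"tz":0,"rx":1.02,"ry":1.1,"rz":0,"claw":0.085},{"tx":0,"ty":0,"tz":0,"rx":2.04,"ry":2.2,"rz":0,"claw":0.085},{"tx":0,"ty":0,"tz":0,"rx":3.06,"ry":3.3,"rz":0,"claw":0.085},{"tx":0,"ty":0,"tz":0,"rx":4.07,"ry":4.4,"rz":0,"claw":0.085},{"tx":0,"ty":0,"tz":0,"rx":5.1,"ry":5.5,"rz":0,"claw":0.085},{"tx":0,"ty":0,"tz":0,"rx":6.11,"ry":6.6,"rz":0,"claw":0.085},{"tx":0,"ty":0,"tz":0,"rx":6.11,"ry":6.6,"rz":0,"claw":0.085},{"tx":0,"ty":0,"tz":0,"rx":6.11,"ry":6.6,"rz":0,"claw":0.085}]}}

```text
clock: 3.3
eef_pos: [577.9, -161.0, 239.5]
tool_rot: [3.141, -0.786, 2.396]
force: [0.2, 0.4, 0.8]
width: 85.1
```

Run:
```python
from h import *
s=read_state();print(s['qpos'].round(3),s['eef_pos'],s['tool_rot'])
print((Ro.from_euler('xyz',s['tool_rot']).as_matrix()).round(3))
c,im=shot('wrist','w1.png');print(c['origin'],c['attitude'])
```

```text
[ 0.279  1.025  0.258  0.955 -0.42   1.952  1.331] [ 577.87580779 -160.99718088  239.51266539] [ 3.14117442 -0.78573707  2.39563851]
[[-0.519  0.679 -0.519]
 [ 0.48   0.734  0.48 ]
 [ 0.707  0.    -0.707]]
[ 617.68530295 -197.86656906  386.34393564] [5.17576346e-01 2.89138003e-04 8.24789008e-01]
```

View pics/w1.png

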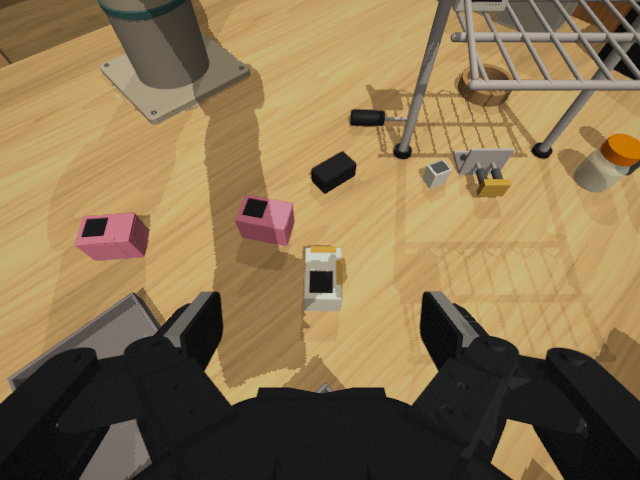

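Run:
```python
import cv2,numpy as np
i=cv2.imread('pics/w1.png')
a=cv2.resize(i[240:315,290:370],None,fx=5,fy=5,interpolation=cv2.INTER_CUBIC)
b=cv2.resize(i[140:215,440:520],None,fx=5,fy=5,interpolation=cv2.INTER_CUBIC)
cv2.imwrite('pics/c3.png',np.hstack([a,b]))
```

```text
(no output)
```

View pics/c3.png

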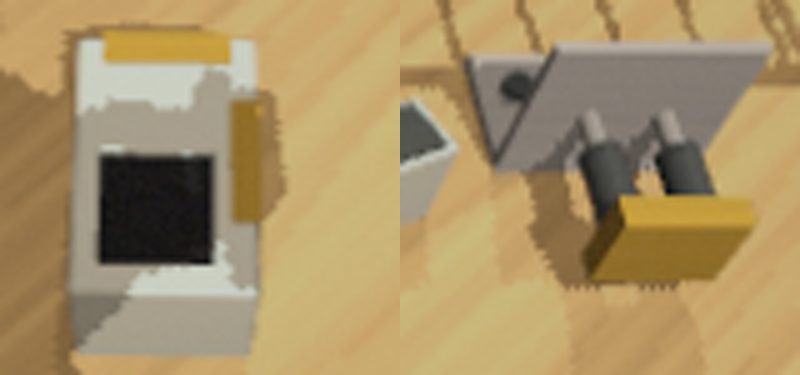

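Run:
```python
from h import *
c=calibration('wrist');cs=calibration('scene')
def P(u,v,z,o=(290,240)): return at_z(c,(o[0]+(u+.5)/5-.5,o[1]+(v+.5)/5-.5),z)[:2].round(1)
m=np.array([P(*k,44) for k in((78,38),(256,38),(258,293),(70,292))]); print('module',m.tolist(),m.mean(0))
e=(m[0]+m[1]-m[2]-m[3])/2; w=(m[0]+m[3]-m[1]-m[2])/2
print(np.hypot(*e),np.degrees(np.arctan2(e[1],e[0])),np.hypot(*w),np.degrees(np.arctan2(w[1],w[0])))
B=lambda u,v,z:P(u-400,v,z,(440,140))
print('bar top front',B(618,223,37),B(747,227,37),'bottom',B(585,278,11),B(718,281,11),'back top',B(622,196,37),B(755,200,37))
print('bracket',B(558,43,50),B(772,43,50))
print('posts',at_z(c,(402,152),0),at_z(c,(541,151),0))
```

```text
module [[468.6, -84.2], [496.9, -53.5], [542.0, -97.0], [514.2, -126.8]] [505.425 -90.375]
62.52939308837087 136.4903910531903 41.25366650371816 -132.83892051177358
bar top front [555.3 157.3] [579.6 181.8] bottom [555.6 159.7] [581.8 186.6] back top [550.7 166.1] [576.  191.6]
bracket [510.  186.2] [550.3 230.4]
posts [424.87504087 155.15358379   0.        ] [572.82161355 320.01611547   0.        ]
```

Emit:
{"method": "apply_moves", "body": {"increments": [{"tx":-0.006,"ty":0.006,"tz":-0.046,"rx":0,"ry":0,"rz":0,"claw":0.064},{"tx":-0.012,"ty":0.012,"tz":-0.092,"rx":0,"ry":0,"rz":0,"claw":0.064},{"tx":-0.016,"ty":0.019,"tz":-0.138,"rx":0,"ry":0,"rz":0,"claw":0.064},{"tx":-0.032,"ty":0.034,"tz":-0.16,"rx":0,"ry":0,"rz":0,"claw":0.064},{"tx":-0.047,"ty":0.048,"tz":-0.181,"rx":0,"ry":0,"rz":0,"claw":0.064},{"tx":-0.047,"ty":0.048,"tz":-0.181,"rx":0,"ry":0,"rz":0,"claw":0.064},{"tx":-0.047,"ty":0.048,"tz":-0.181,"rx":0,"ry":0,"rz":0,"claw":0.064}]}}

```text
clock: 4.05
eef_pos: [532.6, -112.5, 63.1]
tool_rot: [3.137, -0.78, 2.401]
force: [-0.1, -0.7, 0.4]
width: 64.2
```

Run:
```python
from h import *
s=read_state();print(s['qpos'].round(3),s['eef_pos'].round(1),s['tool_rot'].round(3),s['force'])
c,im=shot('wrist','w2.png');print(c['origin'],c['attitude'])
```

```text
[ 0.227  1.121  0.233  1.271 -0.441  1.554  1.433] [ 532.6 -112.5   63.1] [ 3.137 -0.78   2.401] [-0.07942565 -0.65239234  0.35531868]
[ 571.66157216 -149.0492561   210.13710368] [ 0.51232015 -0.00249984  0.82696547]
```

View pics/w2.png

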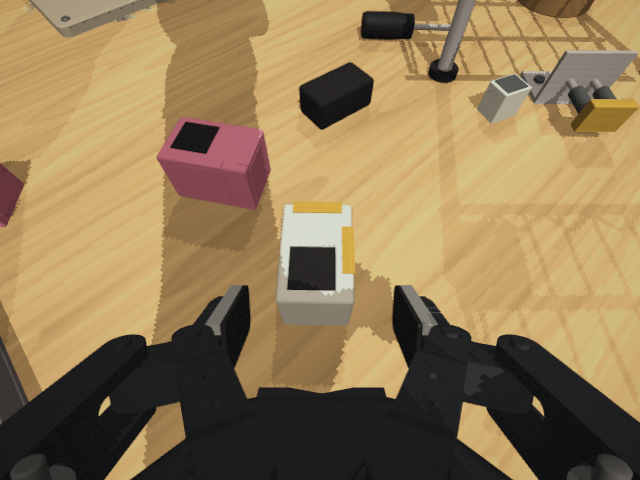

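Run:
```python
from h import *
c=calibration('wrist')
m=np.array([at_z(c,k,44)[:2] for k in((284,205),(352,206),(354,293),(278,290))]); print('module',m.round(1).tolist(),m.mean(0))
e=(m[0]+m[1]-m[2]-m[3])/2; w=(m[0]+m[3]-m[1]-m[2])/2
print(np.hypot(*e),np.degrees(np.arctan2(e[1],e[0])),np.hypot(*w),np.degrees(np.arctan2(w[1],w[0])))
s=read_state();print(s['eef_pos'],np.degrees(s['tool_rot']))
P=[at_z(c,k,37)[:2] for k in((573,127),(628,131))];print(P)
```

```text
module [[470.3, -86.1], [498.8, -56.2], [538.7, -94.9], [510.4, -123.2]] [504.54527808 -90.10746406]
55.10870605027815 136.47111616467643 40.628044392209894 -134.26854060245523
[ 533.16892606 -113.34908906   63.04012985] [179.7427442  -44.63922158 137.51524943]
[array([556.34590596, 119.72503959]), array([586.07843734, 146.40810323])]
```

Emit:
{"method": "apply_moves", "body": {"increments": [{"tx":-0.012,"ty":0.01,"tz":-0.016,"rx":0,"ry":0,"rz":0,"claw":0.064},{"tx":-0.023,"ty":0.02,"tz":-0.031,"rx":0,"ry":0,"rz":0,"claw":0.064},{"tx":-0.033,"ty":0.028,"tz":-0.046,"rx":0,"ry":0,"rz":0,"claw":0.064},{"tx":-0.033,"ty":0.028,"tz":-0.046,"rx":0,"ry":0,"rz":0,"claw":0.064},{"tx":-0.033,"ty":0.028,"tz":-0.046,"rx":0,"ry":0,"rz":0,"claw":0.03},{"tx":-0.033,"ty":0.028,"tz":-0.046,"rx":0,"ry":0,"rz":0,"claw":0.03},{"tx":-0.033,"ty":0.028,"tz":-0.046,"rx":0,"ry":0,"rz":0,"claw":0.03},{"tx":-0.033,"ty":0.028,"tz":-0.046,"rx":0,"ry":0,"rz":0,"claw":0.03},{"tx":-0.033,"ty":0.028,"tz":-0.046,"rx":0,"ry":0,"rz":0,"claw":0.03}]}}

```text
clock: 5.0
eef_pos: [500.1, -86.3, 15.7]
tool_rot: [3.138, -0.781, 2.398]
force: [2.8, -2.3, 7.6]
width: 41.2
```

Emit:
{"method": "apply_moves", "body": {"increments": [{"tx":0,"ty":0,"tz":0.012,"rx":0,"ry":0,"rz":0,"claw":0.03},{"tx":0.013,"ty":0.02,"tz":0.02,"rx":0,"ry":0,"rz":0,"claw":0.03},{"tx":0.03,"ty":0.046,"tz":0.02,"rx":0,"ry":0,"rz":0,"claw":0.03},{"tx":0.05,"ty":0.077,"tz":0.02,"rx":0,"ry":0,"rz":0,"claw":0.03},{"tx":0.07,"ty":0.108,"tz":0.02,"rx":0,"ry":0,"rz":0,"claw":0.03},{"tx":0.09,"ty":0.139,"tz":0.02,"rx":0,"ry":0,"rz":0,"claw":0.03},{"tx":0.11,"ty":0.17,"tz":0.02,"rx":0,"ry":0,"rz":0,"claw":0.03},{"tx":0.122,"ty":0.189,"tz":0.016,"rx":0,"ry":0,"rz":0,"claw":0.03},{"tx":0.13,"ty":0.201,"tz":0.012,"rx":0,"ry":0,"rz":0,"claw":0.03},{"tx":0.13,"ty":0.201,"tz":0.012,"rx":0,"ry":0,"rz":0,"claw":0.03},{"tx":0.13,"ty":0.201,"tz":0.012,"rx":0,"ry":0,"rz":0,"claw":0.03}]}}

```text
clock: 6.1
eef_pos: [627.7, 115.2, 26.1]
tool_rot: [-3.141, -0.784, 2.396]
force: [0.8, -1.4, -1.9]
width: 41.0
```

Run:
```python
from h import *
s=read_state();print(s['qpos'].round(3),s['eef_pos'].round(1),np.degrees(s['tool_rot']).round(2),s['force'].round(1))
c,im=shot('wrist');print(c['origin'],c['attitude'])
cv2.imwrite('pics/w3.png',cv2.resize(im[100:325,180:480,::-1],None,fx=2.66,fy=2.66,interpolation=cv2.INTER_CUBIC))
cv2.imwrite('pics/w3full.png',im[:,:,::-1])
```

```text
[-0.035  1.227  0.157  1.08  -0.605  1.541  1.137] [627.7 115.2  26.1] [-179.96  -44.94  137.28] [ 0.8 -1.4 -1.9]
[667.42165717  78.57121945 173.01560417] [0.51618779 0.00106987 0.82586273]
```

View pics/w3.png

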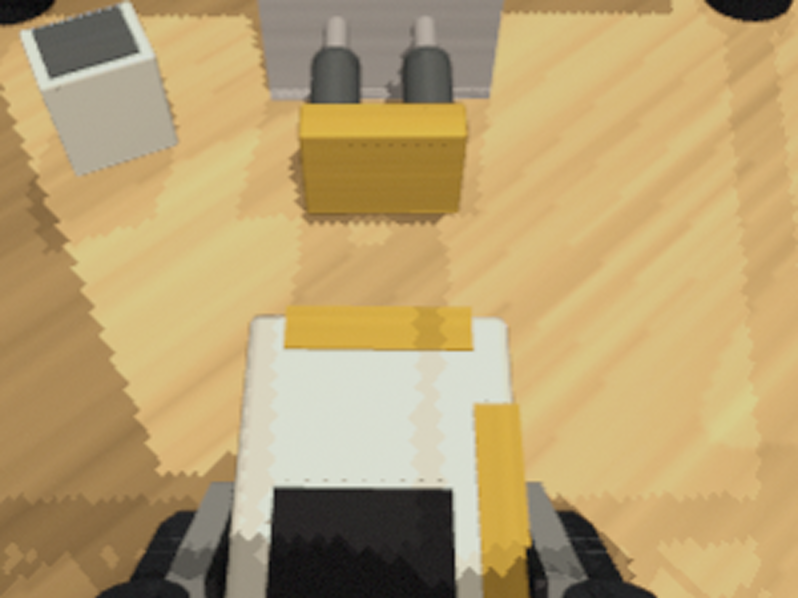

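Run:
```python
from h import *
c=calibration('wrist')
P=lambda u,v,z: at_z(c,(180+(u+.5)*300/798-.5,100+(v+.5)*225/599-.5),z)[:2]
y=np.radians(137.3);xs=np.array([np.cos(y),np.sin(y)]);ys=np.array([-xs[1],xs[0]])
S=lambda p:np.array([p@xs,p@ys]).round(1)
for n,ps in dict(bar_top=[(302,137,37),(466,137,37)],bar_bot=[(308,212,11),(461,212,11)],bar_back=[(300,106,37),(466,106,37)],strip=[(285,308,54.4),(472,308,54.4)],modend=[(250,318,54.4),(508,320,54.4)],bracket=[(272,98,0),(490,98,0)]).items():
    q=[P(*k) for k in ps]; d=q[0]-q[1]; print(n,[x.round(1).tolist() for x in q],'S',S((q[0]+q[1])/2),'w',np.hypot(*d).round(1),'yaw',np.degrees(np.arctan2(d[1],d[0])).round(2)%180+90)
s=read_state();print('tcp',S(s['eef_pos'][:2]),s['eef_pos'])
```

```text
bar_top [[558.3, 157.5], [581.5, 182.6]] S [-303.5 -511.5] w 34.1 yaw 137.18
bar_bot [[556.7, 158.3], [581.0, 184.6]] S [-301.8 -511.8] w 35.9 yaw 137.19
bar_back [[551.2, 163.0], [575.3, 189.0]] S [-294.6 -511.3] w 35.4 yaw 137.17
strip [[598.8, 121.2], [619.3, 143.2]] S [-357.9 -510.2] w 30.0 yaw 137.2
modend [[596.5, 115.8], [624.8, 145.8]] S [-360.  -510.2] w 41.2 yaw 136.67
bracket [[512.1, 182.5], [552.5, 226.1]] S [-252.6 -511.2] w 59.4 yaw 137.17
tcp [-383.7 -509.8] [627.72034724 114.43952645  26.25296661]
```

Emit:
{"method": "apply_moves", "body": {"increments": [{"tx":0.001,"ty":0.001,"tz":-0.004,"rx":0,"ry":0,"rz":0,"claw":0.03},{"tx":-0.01,"ty":0.011,"tz":-0.0085,"rx":0,"ry":0,"rz":0,"claw":0.03},{"tx":-0.021,"ty":0.021,"tz":-0.0085,"rx":0,"ry":0,"rz":0,"claw":0.03},{"tx":-0.03,"ty":0.029,"tz":-0.0085,"rx":0,"ry":0,"rz":0,"claw":0.03},{"tx":-0.0358,"ty":0.0349,"tz":-0.0085,"rx":0,"ry":0,"rz":0,"claw":0.03},{"tx":-0.0358,"ty":0.0349,"tz":-0.0085,"rx":0,"ry":0,"rz":0,"claw":0.03},{"tx":-0.0358,"ty":0.0349,"tz":-0.0085,"rx":0,"ry":0,"rz":0,"claw":0.03}]}}

```text
clock: 6.85
eef_pos: [592.8, 150.3, 17.8]
tool_rot: [3.14, -0.784, 2.397]
force: [-0.4, -0.1, -3.2]
width: 41.2
```

Run:
```python
from h import *
s=read_state();print(s['eef_pos'].round(1),np.degrees(s['tool_rot']).round(2),s['force'].round(1))
c,im=shot('wrist')
cv2.imwrite('pics/w4.png',im[:,:,::-1])
y=np.radians(137.2);xs=np.array([np.cos(y),np.sin(y)]);ys=np.array([-xs[1],xs[0]])
print('tcp',s['eef_pos'][:2]@xs,s['eef_pos'][:2]@ys)
```

```text
[592.8 150.3  17.8] [179.9  -44.91 137.31] [-0.4 -0.1 -3.2]
tcp -332.83807027736367 -513.1213510367367
```

Emit:
{"method": "apply_moves", "body": {"increments": [{"tx":-0.0029,"ty":0.0027,"tz":0,"rx":0,"ry":0,"rz":0,"claw":0.03},{"tx":-0.0059,"ty":0.0054,"tz":0,"rx":0,"ry":0,"rz":0,"claw":0.03},{"tx":-0.0088,"ty":0.0081,"tz":0,"rx":0,"ry":0,"rz":0,"claw":0.03},{"tx":-0.0103,"ty":0.0095,"tz":0,"rx":0,"ry":0,"rz":0,"claw":0.03},{"tx":-0.0103,"ty":0.0095,"tz":0,"rx":0,"ry":0,"rz":0,"claw":0.03}]}}

```text
clock: 7.4
eef_pos: [583.3, 159.0, 17.6]
tool_rot: [3.14, -0.78, 2.397]
force: [4.2, -5.7, -1.6]
width: 41.1
```

Emit:
{"method": "apply_moves", "body": {"increments": [{"tx":-0.0011,"ty":0.001,"tz":0,"rx":0,"ry":0,"rz":0,"claw":0.03},{"tx":-0.0022,"ty":0.002,"tz":0,"rx":0,"ry":0,"rz":0,"claw":0.03},{"tx":-0.0022,"ty":0.002,"tz":0,"rx":0,"ry":0,"rz":0,"claw":0.03}]}}

```text
clock: 7.7
eef_pos: [581.6, 160.5, 17.6]
tool_rot: [3.139, -0.779, 2.397]
force: [6.0, -5.6, -0.9]
width: 41.5
```

Emit:
{"method": "apply_moves", "body": {"increments": [{"tx":-0.0011,"ty":0.001,"tz":0,"rx":0,"ry":0,"rz":0,"claw":0.03},{"tx":-0.0018,"ty":0.0017,"tz":0,"rx":0,"ry":0,"rz":0,"claw":0.03},{"tx":-0.0018,"ty":0.0017,"tz":0,"rx":0,"ry":0,"rz":0,"claw":0.03}]}}

```text
clock: 8.0
eef_pos: [580.8, 161.3, 17.7]
tool_rot: [3.139, -0.777, 2.396]
force: [7.1, -6.1, 0.1]
width: 41.2
```

Emit:
{"method": "apply_moves", "body": {"increments": [{"tx":-0.0015,"ty":0.0014,"tz":0,"rx":0,"ry":0,"rz":0,"claw":0.03},{"tx":-0.0022,"ty":0.002,"tz":0,"rx":0,"ry":0,"rz":0,"claw":0.03},{"tx":-0.0022,"ty":0.002,"tz":0,"rx":0,"ry":0,"rz":0,"claw":0.03},{"tx":-0.0022,"ty":0.002,"tz":0,"rx":0,"ry":0,"rz":0,"claw":0.03},{"tx":-0.0022,"ty":0.002,"tz":0,"rx":0,"ry":0,"rz":0,"claw":0.03},{"tx":-0.0022,"ty":0.002,"tz":0,"rx":0,"ry":0,"rz":0,"claw":0.03},{"tx":-0.0022,"ty":0.002,"tz":0,"rx":0,"ry":0,"rz":0,"claw":0.03},{"tx":-0.0022,"ty":0.002,"tz":0,"rx":0,"ry":0,"rz":0,"claw":0.03}]}}

```text
clock: 8.8
eef_pos: [580.7, 161.3, 17.8]
tool_rot: [3.137, -0.772, 2.396]
force: [11.6, -11.2, 2.0]
width: 41.3
```

Run:
```python
from h import *
s=read_state();print(s['eef_pos'].round(1),np.degrees(s['tool_rot']).round(2),s['force'].round(1),s['torque'].round(2))
c,im=shot('wrist')
cv2.imwrite('pics/w5.png',im[:,:,::-1])
a=cv2.imread('pics/w4.png')[90:315,210:430]; b=im[90:315,210:430,::-1]
cv2.imwrite('pics/w45.png',cv2.resize(np.hstack([a,b]),None,fx=1.8,fy=1.8,interpolation=cv2.INTER_CUBIC))
```

```text
[580.7 161.3  17.8] [179.75 -44.22 137.26] [ 11.6 -11.2   2. ] [-1.88 -1.77  0.32]
```

View pics/w45.png

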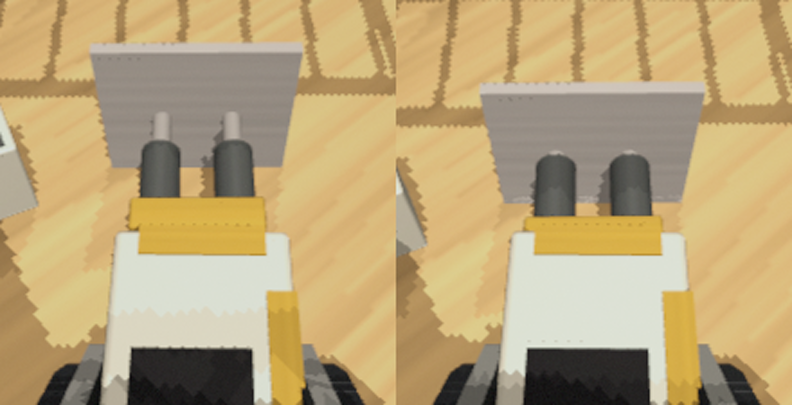

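Emit:
{"method": "apply_moves", "body": {"increments": [{"tx":0.01,"ty":-0.009,"tz":0,"rx":0,"ry":0,"rz":0,"claw":0.03},{"tx":0.025,"ty":-0.023,"tz":0.003,"rx":0,"ry":0,"rz":0,"claw":0.03},{"tx":0.045,"ty":-0.042,"tz":0.01,"rx":0,"ry":0,"rz":0,"claw":0.03},{"tx":0.055,"ty":-0.065,"tz":0.015,"rx":0,"ry":0,"rz":0,"claw":0.03},{"tx":0.045,"ty":-0.098,"tz":0.015,"rx":0,"ry":0,"rz":0,"claw":0.03},{"tx":0.032,"ty":-0.132,"tz":0.015,"rx":0,"ry":0,"rz":0,"claw":0.03},{"tx":0.016,"ty":-0.168,"tz":0.015,"rx":0,"ry":0,"rz":0,"claw":0.03},{"tx":0,"ty":-0.204,"tz":0.015,"rx":0,"ry":0,"rz":0,"claw":0.03},{"tx":-0.014,"ty":-0.232,"tz":0.012,"rx":0,"ry":0,"rz":0,"claw":0.03},{"tx":-0.024,"ty":-0.248,"tz":0.008,"rx":0,"ry":0,"rz":0,"claw":0.03},{"tx":-0.024,"ty":-0.248,"tz":0.004,"rx":0,"ry":0,"rz":0,"claw":0.03},{"tx":-0.024,"ty":-0.248,"tz":0.002,"rx":0,"ry":0,"rz":0,"claw":0.03}]}}

```text
clock: 10.05
eef_pos: [552.2, -79.9, 19.5]
tool_rot: [3.137, -0.787, 2.399]
force: [0.8, 0.6, -2.4]
width: 41.5
```

Emit:
{"method": "apply_moves", "body": {"increments": [{"tx":0,"ty":0,"tz":-0.001,"rx":0,"ry":0,"rz":0,"claw":0.03},{"tx":0,"ty":0,"tz":-0.002,"rx":0,"ry":0,"rz":0,"claw":0.03},{"tx":0,"ty":0,"tz":-0.003,"rx":0,"ry":0,"rz":0,"claw":0.03},{"tx":0,"ty":0,"tz":-0.003,"rx":0,"ry":0,"rz":0,"claw":0.03}]}}

```text
clock: 10.45
eef_pos: [552.1, -81.1, 16.7]
tool_rot: [3.139, -0.785, 2.398]
force: [0.0, -0.8, -2.7]
width: 41.1
```

Emit:
{"method": "apply_moves", "body": {"increments": [{"tx":0,"ty":0,"tz":-0.001,"rx":0,"ry":0,"rz":0,"claw":0.03},{"tx":0,"ty":0,"tz":-0.001,"rx":0,"ry":0,"rz":0,"claw":0.03},{"tx":0,"ty":0,"tz":-0.0015,"rx":0,"ry":0,"rz":0,"claw":0.03}]}}

```text
clock: 10.75
eef_pos: [552.0, -81.6, 15.9]
tool_rot: [3.139, -0.785, 2.398]
force: [0.1, 0.1, 2.4]
width: 41.4
```

Emit:
{"method": "apply_moves", "body": {"increments": [{"tx":0,"ty":0,"tz":0,"rx":0,"ry":0,"rz":0,"claw":0.07},{"tx":0,"ty":0,"tz":0,"rx":0,"ry":0,"rz":0,"claw":0.07},{"tx":0.01,"ty":-0.009,"tz":0.014,"rx":0,"ry":0,"rz":0,"claw":0.07},{"tx":0.03,"ty":-0.028,"tz":0.041,"rx":0,"ry":0,"rz":0,"claw":0.07},{"tx":0.05,"ty":-0.047,"tz":0.068,"rx":0,"ry":0,"rz":0,"claw":0.085},{"tx":0.062,"ty":-0.058,"tz":0.085,"rx":-1.02,"ry":-1.1,"rz":0,"claw":0.085},{"tx":0.062,"ty":-0.058,"tz":0.1,"rx":-2.04,"ry":-2.2,"rz":0,"claw":0.085},{"tx":0.055,"ty":-0.05,"tz":0.1,"rx":-3.06,"ry":-3.3,"rz":0,"claw":0.085},{"tx":0.045,"ty":-0.04,"tz":0.1,"rx":-4.07,"ry":-4.4,"rz":0,"claw":0.085},{"tx":0.03,"ty":-0.028,"tz":0.1,"rx":-5.1,"ry":-5.5,"rz":0,"claw":0.085},{"tx":0.015,"ty":-0.015,"tz":0.1,"rx":-6.11,"ry":-6.6,"rz":0,"claw":0.085},{"tx":0.006,"ty":-0.006,"tz":0.1,"rx":-6.11,"ry":-6.6,"rz":0,"claw":0.085}]}}

```text
clock: 11.95
eef_pos: [551.4, -82.4, 115.3]
tool_rot: [-3.14, -0.007, 2.4]
force: [-0.5, 0.6, -0.8]
width: 85.1
```

Emit:
{"method": "apply_moves", "body": {"increments": [{"tx":0,"ty":0,"tz":0,"rx":0,"ry":0,"rz":-1.6,"claw":0.085},{"tx":0,"ty":0,"tz":0,"rx":0,"ry":0,"rz":-3.2,"claw":0.085},{"tx":0,"ty":0,"tz":0,"rx":0,"ry":0,"rz":-4.8,"claw":0.085},{"tx":0,"ty":0,"tz":0,"rx":0,"ry":0,"rz":-6.4,"claw":0.085},{"tx":0,"ty":0,"tz":0,"rx":0,"ry":0,"rz":-8,"claw":0.085},{"tx":0,"ty":0,"tz":0,"rx":0,"ry":0,"rz":-9.6,"claw":0.085},{"tx":0,"ty":0,"tz":0,"rx":0,"ry":0,"rz":-11.2,"claw":0.085},{"tx":0,"ty":0,"tz":0,"rx":0,"ry":0,"rz":-12.8,"claw":0.085},{"tx":0,"ty":0,"tz":0,"rx":0,"ry":0,"rz":-14.4,"claw":0.085},{"tx":0,"ty":0,"tz":0,"rx":0,"ry":0,"rz":-16,"claw":0.085},{"tx":0,"ty":0,"tz":0,"rx":0,"ry":0,"rz":-17.6,"claw":0.085},{"tx":0,"ty":0,"tz":0,"rx":0,"ry":0,"rz":-18,"claw":0.085}]}}

```text
clock: 13.15
eef_pos: [558.3, -87.5, 115.2]
tool_rot: [-3.141, -0.0, 0.824]
force: [-0.1, 0.9, 0.2]
width: 85.1
```

Run:
```python
from h import *
s=read_state();print(s['qpos'].round(3),s['eef_pos'].round(1),np.degrees(s['tool_rot']).round(2),s['force'].round(1))
c,im=shot('wrist')
cv2.imwrite('pics/w6.png',im[:,:,::-1]);print(proj(c,(558,-87,44)))
```

```text
[-0.379  0.82   0.816  1.877 -0.818  0.819  0.132] [558.3 -87.5 115.2] [-179.95   -0.     47.22] [-0.1  0.9  0.2]
[319.01114105 252.63785691]
```

View pics/w6.png

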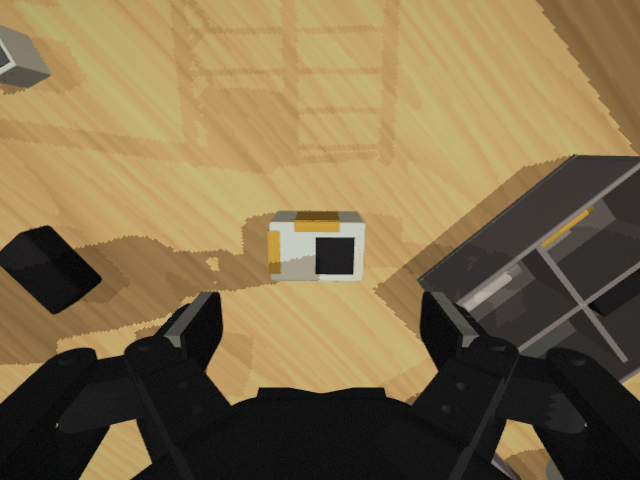

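Run:
```python
from h import *
c=calibration('wrist')
y=np.radians(137.2);xs=np.array([np.cos(y),np.sin(y)]);ys=np.array([-xs[1],xs[0]])
for p in((420,278),(575,156)):
    d=at_z(c,p,60)[:2]-(558,-87); print(d@xs,d@ys)
q=[at_z(c,p,44)[:2] for p in((271,222),(365,222),(365,281),(268,281))]; print(np.mean(q,0),np.array(q).round(1).tolist())
```

```text
-63.736100291230954 11.75944019938138
-147.02475836163117 -63.16615312578683
[557.24286553 -86.05503585] [[549.2, -50.6], [594.1, -92.1], [567.2, -123.3], [518.5, -78.3]]
```

Emit:
{"method": "apply_moves", "body": {"increments": [{"tx":-0.001,"ty":0.001,"tz":-0.03,"rx":0,"ry":0,"rz":0,"claw":0.074},{"tx":-0.001,"ty":0.001,"tz":-0.055,"rx":0,"ry":0,"rz":0,"claw":0.074},{"tx":-0.001,"ty":0.001,"tz":-0.078,"rx":0,"ry":0,"rz":0,"claw":0.074},{"tx":-0.001,"ty":0.001,"tz":-0.095,"rx":0,"ry":0,"rz":0,"claw":0.074},{"tx":-0.001,"ty":0.001,"tz":-0.106,"rx":0,"ry":0,"rz":0,"claw":0.074},{"tx":-0.001,"ty":0.001,"tz":-0.106,"rx":0,"ry":0,"rz":0,"claw":0.074},{"tx":-0.001,"ty":0.001,"tz":-0.106,"rx":0,"ry":0,"rz":0,"claw":0.05},{"tx":-0.001,"ty":0.001,"tz":-0.106,"rx":0,"ry":0,"rz":0,"claw":0.05},{"tx":-0.001,"ty":0.001,"tz":-0.106,"rx":0,"ry":0,"rz":0,"claw":0.05},{"tx":-0.001,"ty":0.001,"tz":-0.106,"rx":0,"ry":0,"rz":0,"claw":0.05},{"tx":-0.001,"ty":0.001,"tz":-0.106,"rx":0,"ry":0,"rz":0,"claw":0.05}]}}

```text
clock: 14.3
eef_pos: [557.3, -86.7, 9.9]
tool_rot: [3.141, -0.001, 0.826]
force: [0.5, 0.2, 2.6]
width: 63.1
```

Emit:
{"method": "apply_moves", "body": {"increments": [{"tx":0,"ty":0,"tz":0.015,"rx":0,"ry":0,"rz":0,"claw":0.05},{"tx":0,"ty":0.01,"tz":0.025,"rx":0,"ry":0,"rz":1.7,"claw":0.05},{"tx":0,"ty":0.02,"tz":0.025,"rx":0,"ry":0,"rz":3.4,"claw":0.05},{"tx":0,"ty":0.03,"tz":0.025,"rx":0,"ry":0,"rz":5.1,"claw":0.05},{"tx":0,"ty":0.03,"tz":0.025,"rx":0,"ry":0,"rz":6.8,"claw":0.05},{"tx":0,"ty":0.03,"tz":0.025,"rx":0,"ry":0,"rz":8.5,"claw":0.05},{"tx":0,"ty":0.03,"tz":0.025,"rx":0,"ry":0,"rz":10.2,"claw":0.05},{"tx":0,"ty":0.03,"tz":0.025,"rx":0,"ry":0,"rz":11.9,"claw":0.05},{"tx":0,"ty":0.03,"tz":0.02,"rx":0,"ry":0,"rz":13.6,"claw":0.05},{"tx":0,"ty":0.03,"tz":0.015,"rx":0,"ry":0,"rz":15.3,"claw":0.05},{"tx":0,"ty":0.03,"tz":0.01,"rx":0,"ry":0,"rz":17,"claw":0.05},{"tx":0,"ty":0.03,"tz":0.007,"rx":0,"ry":0,"rz":18,"claw":0.05}]}}

```text
clock: 15.5
eef_pos: [556.7, -57.3, 16.7]
tool_rot: [-3.141, 0.0, 2.401]
force: [0.5, -0.1, -2.2]
width: 63.5
```

Emit:
{"method": "apply_moves", "body": {"increments": [{"tx":0,"ty":0,"tz":-0.003,"rx":0,"ry":0,"rz":0,"claw":0.05},{"tx":0,"ty":0,"tz":-0.005,"rx":0,"ry":0,"rz":0,"claw":0.05},{"tx":0,"ty":0,"tz":-0.0065,"rx":0,"ry":0,"rz":0,"claw":0.05},{"tx":0,"ty":0,"tz":-0.0065,"rx":0,"ry":0,"rz":0,"claw":0.05}]}}

```text
clock: 15.9
eef_pos: [556.9, -56.8, 9.9]
tool_rot: [-3.141, 0.0, 2.396]
force: [0.9, -0.6, -2.1]
width: 62.9
```

Emit:
{"method": "apply_moves", "body": {"increments": [{"tx":0,"ty":0,"tz":-0.001,"rx":0,"ry":0,"rz":0,"claw":0.05},{"tx":0,"ty":0,"tz":-0.0015,"rx":0,"ry":0,"rz":0,"claw":0.05},{"tx":0,"ty":0,"tz":-0.0015,"rx":0,"ry":0,"rz":0,"claw":0.076},{"tx":0,"ty":0,"tz":-0.001,"rx":0,"ry":0,"rz":0,"claw":0.076},{"tx":-0.0015,"ty":0.0013,"tz":0.002,"rx":1.02,"ry":1.1,"rz":0,"claw":0.076},{"tx":-0.003,"ty":0.0027,"tz":0.004,"rx":2.04,"ry":2.2,"rz":0,"claw":0.076},{"tx":-0.0045,"ty":0.004,"tz":0.005,"rx":3.06,"ry":3.3,"rz":0,"claw":0.076},{"tx":-0.006,"ty":0.0054,"tz":0.005,"rx":4.07,"ry":4.4,"rz":0,"claw":0.076},{"tx":-0.0075,"ty":0.0067,"tz":0.005,"rx":5.1,"ry":5.5,"rz":0,"claw":0.076},{"tx":-0.0088,"ty":0.0081,"tz":0.005,"rx":6.11,"ry":6.6,"rz":0,"claw":0.076},{"tx":-0.0088,"ty":0.0081,"tz":0.005,"rx":6.11,"ry":6.6,"rz":0,"claw":0.076},{"tx":-0.0088,"ty":0.0081,"tz":0.005,"rx":6.11,"ry":6.6,"rz":0,"claw":0.076}]}}

```text
clock: 17.1
eef_pos: [547.6, -48.8, 13.6]
tool_rot: [3.141, -0.785, 2.395]
force: [0.2, 0.5, 0.7]
width: 75.9
```

Emit:
{"method": "apply_moves", "body": {"increments": [{"tx":0,"ty":0,"tz":0,"rx":0,"ry":0,"rz":0,"claw":0.05},{"tx":0,"ty":0,"tz":0,"rx":0,"ry":0,"rz":0,"claw":0.05},{"tx":0,"ty":0,"tz":0,"rx":0,"ry":0,"rz":0,"claw":0.05},{"tx":0,"ty":0,"tz":0,"rx":0,"ry":0,"rz":0,"claw":0.05}]}}

```text
clock: 17.5
eef_pos: [548.7, -48.0, 16.1]
tool_rot: [3.138, -0.783, 2.399]
force: [1.0, 0.7, 2.4]
width: 63.3
```

Emit:
{"method": "apply_moves", "body": {"increments": [{"tx":0,"ty":0,"tz":0.01,"rx":0,"ry":0,"rz":0,"claw":0.05},{"tx":0.008,"ty":0.015,"tz":0.015,"rx":0,"ry":0,"rz":0,"claw":0.05},{"tx":0.02,"ty":0.043,"tz":0.015,"rx":0,"ry":0,"rz":0,"claw":0.05},{"tx":0.033,"ty":0.076,"tz":0.015,"rx":0,"ry":0,"rz":0,"claw":0.05},{"tx":0.047,"ty":0.109,"tz":0.015,"rx":0,"ry":0,"rz":0,"claw":0.05},{"tx":0.06,"ty":0.14,"tz":0.015,"rx":0,"ry":0,"rz":0,"claw":0.05},{"tx":0.069,"ty":0.163,"tz":0.013,"rx":0,"ry":0,"rz":0,"claw":0.05},{"tx":0.073,"ty":0.173,"tz":0.01,"rx":0,"ry":0,"rz":0,"claw":0.05},{"tx":0.073,"ty":0.173,"tz":0.01,"rx":0,"ry":0,"rz":0,"claw":0.05},{"tx":0.073,"ty":0.173,"tz":0.01,"rx":0,"ry":0,"rz":0,"claw":0.05}]}}

```text
clock: 18.5
eef_pos: [620.6, 122.8, 24.4]
tool_rot: [-3.14, -0.784, 2.395]
force: [-0.2, -0.3, -2.7]
width: 63.2
```

Run:
```python
from h import *
s=read_state();print(s['qpos'].round(3),s['eef_pos'].round(1),np.degrees(s['tool_rot']).round(2),s['force'].round(1))
c,im=shot('wrist');print(c['origin'],c['attitude'])
cv2.imwrite('pics/w7.png',cv2.resize(im[100:325,180:480,::-1],None,fx=2.66,fy=2.66,interpolation=cv2.INTER_CUBIC))
cv2.imwrite('pics/w7full.png',im[:,:,::-1])
```

```text
[-0.025  1.215  0.107  1.111 -0.573  1.504  1.117] [620.6 122.8  24.4] [-179.91  -44.94  137.2 ] [-0.2 -0.3 -2.7]
[660.34963254  86.27268837 171.27982732] [0.5161653  0.00161551 0.82510314]
```

View pics/w7.png

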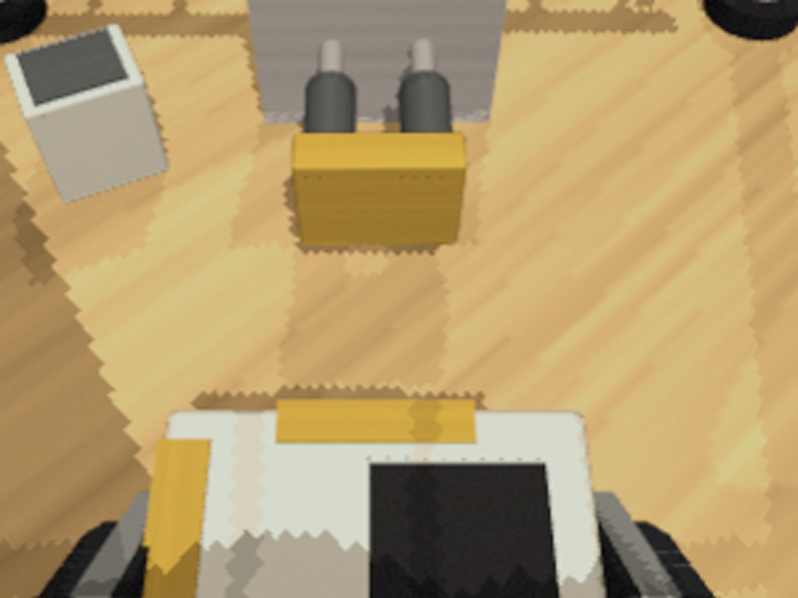

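Run:
```python
from h import *
c=calibration('wrist')
P=lambda u,v,z: at_z(c,(180+(u+.5)*300/798-.5,100+(v+.5)*225/599-.5),z)[:2]
y=np.radians(137.2);xs=np.array([np.cos(y),np.sin(y)]);ys=np.array([-xs[1],xs[0]])
S=lambda p:np.array([p@xs,p@ys]).round(1)
for z in(52,55):
  for n,ps in dict(bar_top=[(293,168,37),(466,167,37)],bar_bot=[(301,244,11),(458,242,11)],strip=[(277,401,z),(476,401,z)],modend=[(168,412,z),(583,412,z)]).items():
    q=[P(*k) for k in ps]; d=q[0]-q[1]; print(z,n,'S',S((q[0]+q[1])/2),'w',np.hypot(*d).round(1),'yaw',np.degrees(np.arctan2(d[1],d[0])).round(2)%180+90)
s=read_state();print('tcp',S(s['eef_pos'][:2]),s['eef_pos'])
```

```text
52 bar_top S [-302.4 -512. ] w 34.7 yaw 137.55
52 bar_bot S [-301.1 -512. ] w 35.6 yaw 138.04
52 strip S [-363.3 -511.4] w 30.3 yaw 137.15
52 modend S [-365.1 -511.2] w 62.7 yaw 137.15
55 bar_top S [-302.4 -512. ] w 34.7 yaw 137.55
55 bar_bot S [-301.1 -512. ] w 35.6 yaw 138.04
55 strip S [-364.9 -511.4] w 29.5 yaw 137.15
55 modend S [-366.7 -511.2] w 61.1 yaw 137.15
tcp [-372.5 -511.4] [620.74376765 122.10539488  24.48688855]
```

Emit:
{"method": "apply_moves", "body": {"increments": [{"tx":0,"ty":0,"tz":-0.004,"rx":0,"ry":0,"rz":0,"claw":0.05},{"tx":-0.01,"ty":0.0093,"tz":-0.007,"rx":0,"ry":0,"rz":0,"claw":0.05},{"tx":-0.021,"ty":0.0195,"tz":-0.007,"rx":0,"ry":0,"rz":0,"claw":0.05},{"tx":-0.032,"ty":0.0296,"tz":-0.007,"rx":0,"ry":0,"rz":0,"claw":0.05},{"tx":-0.0396,"ty":0.0367,"tz":-0.007,"rx":0,"ry":0,"rz":0,"claw":0.05},{"tx":-0.0396,"ty":0.0367,"tz":-0.007,"rx":0,"ry":0,"rz":0,"claw":0.05}]}}

```text
clock: 19.15
eef_pos: [580.5, 161.8, 18.2]
tool_rot: [3.14, -0.787, 2.397]
force: [0.6, 0.1, -2.5]
width: 63.5
```

Emit:
{"method": "apply_moves", "body": {"increments": [{"tx":-0.0029,"ty":0.0027,"tz":0,"rx":0,"ry":0,"rz":0,"claw":0.05},{"tx":-0.0059,"ty":0.0054,"tz":0,"rx":0,"ry":0,"rz":0,"claw":0.05},{"tx":-0.0088,"ty":0.0081,"tz":0,"rx":0,"ry":0,"rz":0,"claw":0.05},{"tx":-0.0118,"ty":0.0109,"tz":0,"rx":0,"ry":0,"rz":0,"claw":0.05},{"tx":-0.0118,"ty":0.0109,"tz":0,"rx":0,"ry":0,"rz":0,"claw":0.05}]}}

```text
clock: 19.65
eef_pos: [570.8, 170.4, 17.6]
tool_rot: [3.14, -0.781, 2.397]
force: [4.6, -5.0, -1.1]
width: 63.4
```

Emit:
{"method": "apply_moves", "body": {"increments": [{"tx":-0.0015,"ty":0.0014,"tz":0,"rx":0,"ry":0,"rz":0,"claw":0.05},{"tx":-0.0029,"ty":0.0027,"tz":0,"rx":0,"ry":0,"rz":0,"claw":0.05},{"tx":-0.0037,"ty":0.0034,"tz":0,"rx":0,"ry":0,"rz":0,"claw":0.05},{"tx":-0.0037,"ty":0.0034,"tz":0,"rx":0,"ry":0,"rz":0,"claw":0.05}]}}

```text
clock: 20.05
eef_pos: [568.3, 172.7, 17.6]
tool_rot: [3.139, -0.778, 2.396]
force: [5.0, -6.0, -0.2]
width: 63.1
```

Emit:
{"method": "apply_moves", "body": {"increments": [{"tx":-0.0015,"ty":0.0014,"tz":0,"rx":0,"ry":0,"rz":0,"claw":0.05},{"tx":-0.0029,"ty":0.0027,"tz":0,"rx":0,"ry":0,"rz":0,"claw":0.05},{"tx":-0.0029,"ty":0.0027,"tz":0,"rx":0,"ry":0,"rz":0,"claw":0.05},{"tx":-0.0029,"ty":0.0027,"tz":0,"rx":0,"ry":0,"rz":0,"claw":0.05}]}}

```text
clock: 20.45
eef_pos: [568.1, 172.8, 17.6]
tool_rot: [3.137, -0.772, 2.395]
force: [10.5, -10.4, 2.2]
width: 63.3
```

Emit:
{"method": "apply_moves", "body": {"increments": [{"tx":0,"ty":0,"tz":0,"rx":0,"ry":0,"rz":0,"claw":0.05},{"tx":0,"ty":0,"tz":0,"rx":0,"ry":0,"rz":0,"claw":0.05},{"tx":0,"ty":0,"tz":0,"rx":0,"ry":0,"rz":0,"claw":0.05},{"tx":0,"ty":0,"tz":0,"rx":0,"ry":0,"rz":0,"claw":0.05},{"tx":0,"ty":0,"tz":0,"rx":0,"ry":0,"rz":0,"claw":0.05},{"tx":0,"ty":0,"tz":0,"rx":0,"ry":0,"rz":0,"claw":0.05},{"tx":0,"ty":0,"tz":0,"rx":0,"ry":0,"rz":0,"claw":0.05}]}}

```text
clock: 21.15
eef_pos: [568.1, 172.9, 17.6]
tool_rot: [3.137, -0.772, 2.395]
force: [9.9, -10.7, 3.4]
width: 63.2
```

Run:
```python
from h import *
s=read_state();print(s['eef_pos'].round(1),np.degrees(s['tool_rot']).round(2),s['force'].round(1))
c,im=shot('wrist');cv2.imwrite('pics/w8.png',im[:,:,::-1])
h=cv2.cvtColor(im,cv2.COLOR_RGB2HSV)
m=cv2.inRange(h,(18,170,120),(28,255,255))
for v in range(180,290,5):
    u=np.nonzero(m[v,220:420])[0]
    if len(u)>8: print(v,u.min()+220,u.max()+220,len(u))
ct,t=shot('top','top2.png')
hs=cv2.cvtColor(t,cv2.COLOR_RGB2HSV)
mm=cv2.inRange(hs,(0,0,40),(180,60,125)); mm[:, :405]=0;mm[:,480:]=0;mm[:210]=0;mm[300:]=0
cn=max(cv2.findContours(mm,0,2)[0],key=cv2.contourArea);r=cv2.minAreaRect(cn);print(r)
print([at_z(ct,p,25)[:2].round(1) for p in cv2.boxPoints(r)], at_z(ct,r[0],25)[:2])
```

```text
[568.1 172.9  17.6] [179.76 -44.23 137.23] [  9.9 -10.7   3.4]
245 280 358 61
250 280 359 77
255 286 357 30
260 285 357 47
265 285 357 59
270 239 257 17
275 239 257 16
280 238 256 17
285 237 256 18
((442.0, 255.0), (60.0, 50.0), 90.0)
[array([ 534.5, -262.6]), array([ 534.1, -399.8]), array([ 370.7, -396.1]), array([ 371.8, -260. ])] [ 452.47360332 -329.31322619]
```

Emit:
{"method": "apply_moves", "body": {"increments": [{"tx":0.01,"ty":-0.009,"tz":0,"rx":0,"ry":0,"rz":0,"claw":0.05},{"tx":0.027,"ty":-0.025,"tz":0.002,"rx":0,"ry":0,"rz":0,"claw":0.05},{"tx":0.053,"ty":-0.049,"tz":0.01,"rx":0,"ry":0,"rz":0,"claw":0.05},{"tx":0.075,"ty":-0.08,"tz":0.025,"rx":0,"ry":0,"rz":0,"claw":0.05},{"tx":0.075,"ty":-0.12,"tz":0.045,"rx":0,"ry":0,"rz":0,"claw":0.05},{"tx":0.06,"ty":-0.16,"tz":0.07,"rx":0,"ry":0,"rz":0,"claw":0.05},{"tx":0.04,"ty":-0.2,"tz":0.09,"rx":0,"ry":0,"rz":0,"claw":0.05},{"tx":0.02,"ty":-0.24,"tz":0.1,"rx":0,"ry":0,"rz":0,"claw":0.05},{"tx":-0.005,"ty":-0.28,"tz":0.1,"rx":0,"ry":0,"rz":0,"claw":0.05},{"tx":-0.03,"ty":-0.32,"tz":0.1,"rx":0,"ry":0,"rz":-1,"claw":0.05},{"tx":-0.05,"ty":-0.355,"tz":0.1,"rx":0,"ry":0,"rz":-2,"claw":0.05},{"tx":-0.065,"ty":-0.385,"tz":0.1,"rx":0,"ry":0,"rz":-3,"claw":0.05}]}}

```text
clock: 22.45
eef_pos: [496.5, -208.7, 118.0]
tool_rot: [3.141, -0.785, 2.13]
force: [1.2, -0.7, -3.0]
width: 63.4
```

Emit:
{"method": "apply_moves", "body": {"increments": [{"tx":-0.01,"ty":-0.03,"tz":0,"rx":0,"ry":0,"rz":-1.2,"claw":0.05},{"tx":-0.02,"ty":-0.055,"tz":0,"rx":0,"ry":0,"rz":-2.5,"claw":0.05},{"tx":-0.03,"ty":-0.08,"tz":0,"rx":0,"ry":0,"rz":-3.9,"claw":0.05},{"tx":-0.04,"ty":-0.1,"tz":0,"rx":0,"ry":0,"rz":-5.3,"claw":0.05},{"tx":-0.048,"ty":-0.1085,"tz":0,"rx":0,"ry":0,"rz":-6.44,"claw":0.05},{"tx":-0.048,"ty":-0.1085,"tz":0,"rx":0,"ry":0,"rz":-6.44,"claw":0.05},{"tx":-0.048,"ty":-0.1085,"tz":0,"rx":0,"ry":0,"rz":-6.44,"claw":0.05}]}}

```text
clock: 23.15
eef_pos: [450.2, -315.1, 118.1]
tool_rot: [3.139, -0.786, 1.574]
force: [1.6, 0.1, -3.5]
width: 63.4
```

Run:
```python
from h import *
s=read_state();print(s['qpos'].round(3),s['eef_pos'].round(1),np.degrees(s['tool_rot']).round(2),s['force'].round(1),s['width'])
cs,im=shot('scene','scene3.png');b=im
cw,w=shot('wrist','w9.png')
a=cv2.resize(im[190:420,100:350,::-1],(400,368));w=cv2.resize(w[:,:,::-1],(400,300));w=np.vstack([w,np.zeros((68,400,3),np.uint8)])
cv2.imwrite('pics/p11.png',np.hstack([a,w]))
```

```text
[ 0.696  1.003  0.311  1.434 -0.677  1.508  1.286] [ 450.2 -315.1  118.1] [179.84 -45.04  90.16] [ 1.6  0.1 -3.5] 63.36848791203086
```

View pics/p11.png

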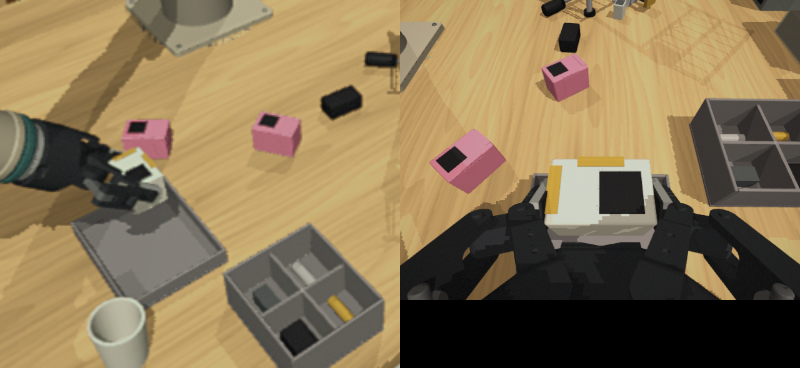

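Emit:
{"method": "apply_moves", "body": {"increments": [{"tx":0,"ty":-0.001,"tz":-0.03,"rx":0,"ry":0,"rz":0,"claw":0.05},{"tx":0,"ty":-0.002,"tz":-0.055,"rx":0,"ry":0,"rz":0,"claw":0.05},{"tx":0,"ty":-0.003,"tz":-0.075,"rx":0,"ry":0,"rz":0,"claw":0.05},{"tx":0,"ty":-0.003,"tz":-0.087,"rx":0,"ry":0,"rz":0,"claw":0.05},{"tx":0,"ty":-0.003,"tz":-0.092,"rx":0,"ry":0,"rz":0,"claw":0.05},{"tx":0,"ty":-0.003,"tz":-0.095,"rx":0,"ry":0,"rz":0,"claw":0.05},{"tx":0,"ty":-0.003,"tz":-0.0965,"rx":0,"ry":0,"rz":0,"claw":0.05},{"tx":0,"ty":-0.003,"tz":-0.0965,"rx":0,"ry":0,"rz":0,"claw":0.05}]}}

```text
clock: 24.05
eef_pos: [450.4, -318.7, 21.9]
tool_rot: [3.139, -0.784, 1.574]
force: [0.0, 0.6, -2.6]
width: 63.2
```

Emit:
{"method": "apply_moves", "body": {"increments": [{"tx":0,"ty":0,"tz":-0.001,"rx":0,"ry":0,"rz":0,"claw":0.05},{"tx":0,"ty":0,"tz":-0.002,"rx":0,"ry":0,"rz":0,"claw":0.05},{"tx":0,"ty":0,"tz":-0.002,"rx":0,"ry":0,"rz":0,"claw":0.05}]}}

```text
clock: 24.35
eef_pos: [450.3, -318.7, 20.0]
tool_rot: [3.139, -0.785, 1.574]
force: [0.1, -0.5, 1.1]
width: 63.4
```

Emit:
{"method": "apply_moves", "body": {"increments": [{"tx":0,"ty":0,"tz":-0.0007,"rx":0,"ry":0,"rz":0,"claw":0.05},{"tx":0,"ty":0,"tz":-0.0007,"rx":0,"ry":0,"rz":0,"claw":0.05},{"tx":0,"ty":0,"tz":-0.0007,"rx":0,"ry":0,"rz":0,"claw":0.05}]}}

```text
clock: 24.65
eef_pos: [450.3, -318.7, 20.1]
tool_rot: [3.138, -0.785, 1.574]
force: [-0.0, -1.1, 5.3]
width: 63.1
```

Emit:
{"method": "apply_moves", "body": {"increments": [{"tx":0,"ty":0,"tz":0,"rx":0,"ry":0,"rz":0,"claw":0.078},{"tx":0,"ty":0,"tz":0,"rx":0,"ry":0,"rz":0,"claw":0.078},{"tx":0,"ty":0,"tz":0,"rx":0,"ry":0,"rz":0,"claw":0.078},{"tx":0,"ty":-0.008,"tz":0.01,"rx":0,"ry":0,"rz":0,"claw":0.078},{"tx":0,"ty":-0.025,"tz":0.03,"rx":0,"ry":0,"rz":0,"claw":0.078},{"tx":0,"ty":-0.048,"tz":0.055,"rx":0,"ry":0,"rz":0,"claw":0.078},{"tx":0,"ty":-0.07,"tz":0.085,"rx":0,"ry":0,"rz":0,"claw":0.078},{"tx":0,"ty":-0.085,"tz":0.12,"rx":0,"ry":0,"rz":0,"claw":0.078},{"tx":0,"ty":-0.1,"tz":0.16,"rx":0,"ry":0,"rz":0,"claw":0.078},{"tx":0,"ty":-0.1,"tz":0.18,"rx":0,"ry":0,"rz":0,"claw":0.078},{"tx":0,"ty":-0.1,"tz":0.18,"rx":0,"ry":0,"rz":0,"claw":0.078}]}}

```text
clock: 25.75
eef_pos: [450.5, -419.9, 201.9]
tool_rot: [3.135, -0.78, 1.577]
force: [0.1, -0.0, 0.2]
width: 78.2
```

Run:
```python
from h import *
s=read_state();print(s['eef_pos'].round(1),s['force'].round(1),s['width'])
c,im=shot('scene','scene4.png'); cw,w=shot('wrist','w10.png')
b=cv2.resize(w[:,:,::-1],(400,300)); a=cv2.resize(im[210:330,330:520,::-1],(400,252))
t=cv2.resize(im[220:430,130:360,::-1],(400,365)); L=np.vstack([t,np.zeros((187,400,3),np.uint8)])
cv2.imwrite('pics/p12.png',np.hstack([L,np.vstack([b,a])]))
```

```text
[ 450.5 -419.9  201.9] [ 0.1 -0.   0.2] 78.21164171233518
```

View pics/p12.png

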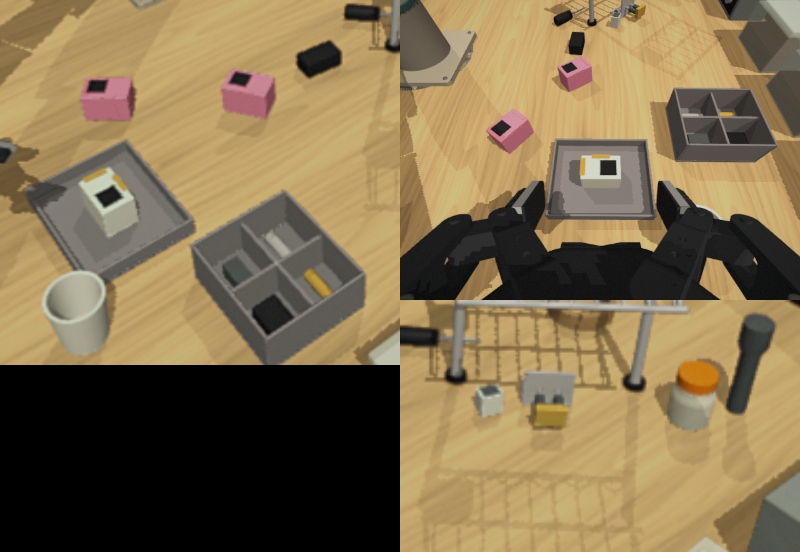

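The module stands upright on the tray floor. The bar has sprung back and everything else is in its place. I'm handing in the job.

```bash
python3 -c "
from cell import *
print(finish_job())"
```

```text
the job is handed in; nothing more can be done
None
```

The job is done and handed in at about 26 s of the 67 s allowed.

- **End strip:** I pressed it against the bar until the tool stopped advancing, at about 16 N against 8 N at the stop, and held it for about 0.7 s.
- **Turn:** I set the module down upright on open table and regripped it across its ends with the tool vertical. I turned it 90°, set it down again and regripped it with the tool tilted.
- **Side strip:** I pressed it the same way until the tool stopped, at about 15 N, and held it for about 0.9 s.
- **Placing:** I lowered the module onto the tray floor until it touched (about 5 N), let go and drew back.

**Last checks:**
- The final pictures show the module upright near the middle of the tray, the gripper clear with about 0 N on it, and the bar sprung back. The relay, jar, torch, cup, bin, brick and pink boxes appear unmoved.
- The tape and screwdriver are only partly in view there, and I did not check them further.
- In the wrist pictures at full press, both strips sat about 1 mm to one side of the bar's centre. The ray-cast positions before each press put them less than 1.5 mm to the other side, so the two disagree by about 2 mm.
- The height for the side press was less certain, because the tool's height reading shifted about 2.5 mm when it regripped. I set it from the strip's apparent width, good to about 1–2 mm.

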